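# Snap the cheese box lid shut all round

## Robot

A 6-joint arm with a two-finger parallel gripper is mounted at the origin on a cart in front of the work surface, level with it; the furniture and walls round the work are solid. World frame = base frame: x ahead of the robot, y to its left, z up, the work surface at z = 0. Lengths are in m, angles in rad, forces in N, time in s.
With the tool pointing down it reaches from about 0.25 to 0.725 m from the base axis. Payload 4 kg.
Tool frame: the origin (TCP) lies between the finger pads; the fingertips stand 8 mm ahead of it and the grasp point (between the pads) lies 11 mm behind it; z points along the fingers, y is the direction in which the jaws open and shut (so a half turn about z gives the same grasp; the last joint's range is limited). The gripper opens to 85 mm and grips with 20 to 120 N. Pads are 22 mm wide; open, the fingers measure 114 mm over their backs; the gripper's body (76 mm by 85 mm) begins 54 mm behind the grasp point. The pads swing forward as they close: fully open they stand 13 mm farther back than shut.
Start: joints at [1.302, 0.241, 0.005, 1.335, 0, 1.571], TCP at [0.133, 0.482, 0.239] pointing down, gripper open.
Joint ranges: [-2.72, 2.72], [-1.05, 1.87], [-1.09, 1.28], [-1.99, 2.15], [-1.42, 1.44], [-3.14, 3.14]. Speed limits (rad/s): [2.79, 2.79, 3.14, 3.14, 3.14, 3.14].

## Interface

Orientations are given as a unit quaternion [x, y, z, w].
In Python, from workcell import * gives the robot as it stands.
- The arm moves only by the tool send_rows, never from a script. Its argument "increments" is a list that holds one entry, the list of rows, each a list of 6 numbers: the shift along the tool's x, y, z in units of 50 mm (1.0 is 50 mm), then the turn, a rotation vector about the tool's x, y, z in units of 10 degrees (1.0 is 10 degrees). In form: [[[x, y, z, ax, ay, az], ...]]. A call has 1 to 8 rows; each row shifts and turns the commanded pose from where the row before left it, along the tool's axes as they then stand; what a row does not reach is not made up. A row lasts 1/8 s, in which the tool goes at most 62.5 mm and 10.7 degrees, less where a joint would pass 70% of its speed; a pose out of reach is approached as far as the arm can. A call with a number of a shift or a turn outside -1 to 1 is refused whole. A call with a gripper value outside its range is refused whole. "grip" is the closure, from 0 (fully open) to 1 (shut), set as the call begins (left out, the last holds). The fingers move at their own pace and stop on an object; the grip force is fixed at half the most. Time passes only in rows, so rows that do not move let the fingers close. It gives the time, the measured TCP pose, the force and the opening at its end, in the units of the state.
- get_obs(): the state, without advancing time (a new reading comes with each control period).
- camera(name): name is "side" or "top" or "wrist"; returns a dict with "color" (384x512x3 uint8, red, green, blue), "z_map" (384x512 float32, m along the optical axis (not along the pixel's ray), 0 where there is no reading), "intrinsics" (3x3 intrinsics, pixels), "pose" (4x4, takes a point from camera to world coordinates); the wrist camera has in their place "mount" (4x4, takes a point from camera to tool coordinates, whose origin is the TCP and whose axes are the flange's). Camera axes: x right, y down, z forward; pixel columns grow to the right and rows downward; lengths in m; the calibration is good to about 2 mm. The wrist camera is an equidistant fisheye: a pixel r from the principal point sees the ray r / f radians off the axis. A picture is of the moment at which its call begins: read the wrist's pose just before it.
- job_done(): hands the job in, once; it reports no verdict.
The state is a dict: "clock": time; "joint_pos": joint angles; "joint_vel": joint speeds; "tau": joint torques, N m; "eef_pos": TCP position; "tool_rot": TCP orientation; "ft_force": force on the tool from outside, world axes, zero at the start; "ft_torque": the same for the moment, N m; "grip_width": finger opening in m.
Only numpy, scipy, OpenCV 4.12 (cv2) and the standard library are available. Lean on these libraries where they do the work, as an engineer would, in place of code of your own. Each camera call takes 0.05 s, during which the arm holds its last target.

## Task

The lid is lying on the grey food box, but the four clip sections of its rim still stand up. Go round the rim and press each of the four sections down with the fingertips until every one has clicked shut and lies flush. Only press: leave the box standing where it is without lifting it or pushing it away, do not disturb the things beside it, and finish with the hand clear.

Things in the scene. Friction and masses are not known exactly. Their poses are not given: they have to be found in the camera images.
- food_box: loose grey plastic food box with a white lid on it (0.9 kg); lid outline 120 mm (its x) by 166 mm (its y), top 61 mm above the ledge. Origin: centre of its underside, z up; front long side faces its -x, back +x, left short side +y, right -y. The lid's centre panel (59 x 105 mm) and corner pads are fixed; between them one hinged rim section in the middle of each side
- press_front (a point): press point on top of the front (-x) rim section: a white flap 106 mm long, 29 mm wide, hinged at its inner edge 31 mm from the box centre, parallel to the side. The point is at mid-length, 21 mm out from the hinge line, 8 mm in from the outer edge, and moves with the flap: 62 mm above the ledge when shut, 68 mm when up
- press_back (a point): the same point on the back (+x) rim section, same size
- press_left (a point): press point on the left (+y) rim section, a white flap 60 mm long and 29 mm wide, hinge line 54 mm from the box centre; the point is 21 mm out from the hinge line, 62 mm above the ledge when shut
- press_right (a point): the same point on the right (-y) rim section, same size as the left one
- clip_front (a joint): how far the front section is pressed down (rad): 0 fully up (outer edge 9 mm high), 0.32 shut and flush. Snap action with its dead point half-way: short of 0.16 it springs back up, past 0.16 it snaps shut by itself and stays; 4 to 6 N there starts it down, less as it nears the snap
- clip_back (a joint): how far the back section is pressed down, same meaning
- clip_left (a joint): how far the left section is pressed down, same meaning
- clip_right (a joint): how far the right section is pressed down, same meaning
- wedge: bystander: wrapped wedge of cheese, 119 x 78 x 56 mm, loose on the ledge to the left (+y) of the box; origin at the centre of its underside
- dish: bystander: small round dish of tasting cubes, 91 mm across, 22 mm high, loose on the ledge to the right (-y) of the box; origin at the centre of its underside
- jar: bystander: jar with a white screw lid, 72 mm across, 94 mm high, loose on the ledge to the right of the dish; origin at the centre of its underside

How it is judged:
By the outcome, as a careful person would: the job done as asked, in the order asked, and still so for the second after the job is handed in, with the robot touching nothing.
It also fails if it takes over 48 s, if anything falls off the work surface, if the arm or the gripper's body presses on something with over 40 N, if the wrist force passes 120 N, or if a joint passes its speed limit or range.

## Working session

There is one attempt and no reset: what is moved stays moved. The work goes in short steps, Python scripts to look and compute and a tool call to move; the robot and the scene stay as the last step left them, time stands still between calls to the robot, and variables do not carry over. Pictures are saved under pics/ and viewed, and the job is handed in when it is done.

Besides the shell and the picture viewer there is one more tool, called in YAML: its name, and indented under it one key for each argument. send_rows: Moves the arm, as the interface text tells. Its arguments: {"type":"object","properties":{"increments":{"type":"array"},"grip":{"type":"number"}},"required":["increments"]}

```bash
mkdir -p pics; ls
python3 - <<'E'
from workcell import *
import cv2,numpy as np
o=get_obs();print(o)
for n in ["top","side"]:
    c=camera(n);cv2.imwrite(f"pics/{n}0.png",cv2.cvtColor(c["color"],cv2.COLOR_RGB2BGR));print(n,c["intrinsics"],c["pose"]);np.savez(f"{n}0.npz",**c)
E
```

```text
pics
{'clock': 0.0, 'joint_pos': array([1.30199519e+00, 2.41419111e-01, 3.71612795e-03, 1.33519601e+00,
       1.66886779e-05, 1.57080277e+00]), 'joint_vel': array([-2.34274395e-04, -1.11979982e-03, -4.73740935e-06,  3.80922097e-04,
       -2.19967432e-03,  4.68372430e-04]), 'tau': array([ 9.84351718e-04, -3.72313821e+01,  2.52410585e+01,  1.69623335e-02,
        6.87723968e-05, -5.12647162e-06]), 'eef_pos': array([0.13261902, 0.48145046, 0.23840679]), 'tool_rot': array([ 1.33999439e-01,  9.90980850e-01, -1.04073255e-03, -1.49140238e-04]), 'ft_force': array([-0.07084191,  0.14072469, -0.85624886]), 'ft_torque': array([ 0.01300502, -0.033743  , -0.00719051]), 'grip_width': 0.08534968486352498}
top [[476.82867465   0.         256.66294857]
 [  0.         476.82867465 192.9955349 ]
 [  0.           0.           1.        ]] [[ 0.00718791 -0.98553709  0.16930733  0.27461212]
 [-0.99996223 -0.00791127 -0.00359829  0.216938  ]
 [ 0.00488568 -0.16927507 -0.98555674  1.52727909]
 [ 0.          0.          0.          1.        ]]
side [[465.88355841   0.         257.5255653 ]
 [  0.         465.88355841 181.74793851]
 [  0.           0.           1.        ]] [[-0.83083857 -0.18733816  0.52403406 -0.11310256]
 [-0.55622912  0.30964019 -0.77118877  1.17883388]
 [-0.01778892 -0.93221637 -0.36146396  0.54006425]
 [ 0.          0.          0.          1.        ]]
```

Run:
```python
import cv2,numpy as np
for n in ["top","side"]:
    im=cv2.imread(f"pics/{n}0.png");cv2.imwrite(f"pics/{n}0b.png",cv2.resize(im,(768,576),interpolation=cv2.INTER_CUBIC))
```

```text
(no output)
```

View pics/top0b.png

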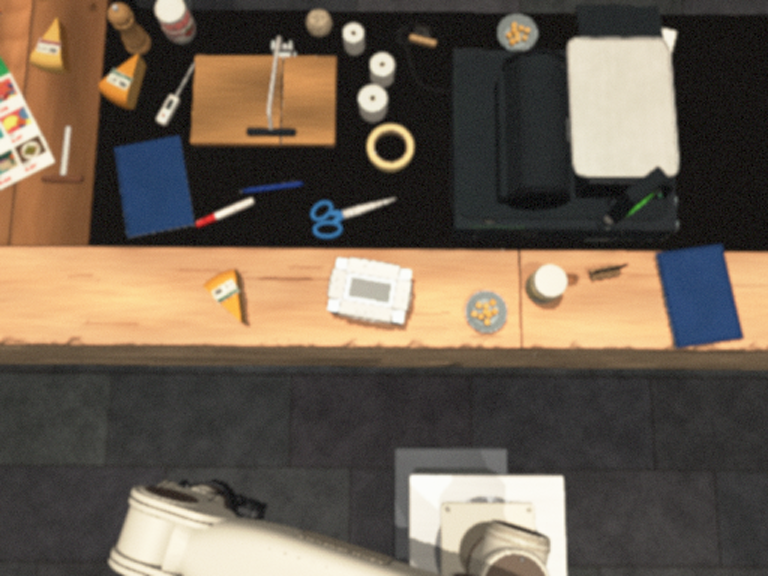

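View pics/side0b.png

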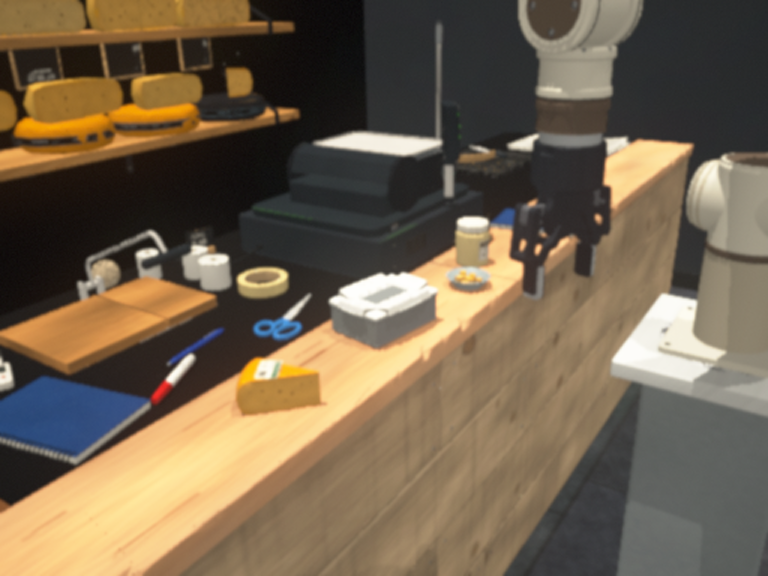

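The top view shows the box at about (370,290) in the enlarged picture. The wedge is at (227,295), the dish at (487,312) and the jar at (548,283). Next I'll measure them using depth.

Run:
```python
import cv2,numpy as np
d=np.load("top0.npz");z=d["z_map"];K=d["intrinsics"];T=d["pose"]
v,u=np.mgrid[0:384,0:512]
P=np.stack([(u-K[0,2])/K[0,0]*z,(v-K[1,2])/K[1,1]*z,z],-1)@T[:3,:3].T+T[:3,3]
np.save("P.npy",P)
def blob(u0,u1,v0,v1,h0,h1):
    m=np.zeros(z.shape,bool);m[v0:v1,u0:u1]=1
    m&=(P[...,2]>h0)&(P[...,2]<h1)&(z>0)
    q=P[m];r=cv2.minAreaRect((q[:,:2]*1000).astype(np.float32))
    print(m.sum(),q.mean(0),np.percentile(q[:,2],[2,50,98]),r); return m
m=blob(205,290,160,230,.045,.09)
blob(130,175,170,225,.03,.09)
blob(300,345,185,230,.012,.06)
blob(345,390,165,210,.06,.13)
# ledge
print(np.nanmedian(P[200:215,180:210,2]))
im=cv2.imread("pics/top0.png")[160:230,195:300]
cv2.imwrite("pics/crop.png",cv2.resize(im,None,fx=7,fy=7,interpolation=cv2.INTER_CUBIC))
for v in range(205,245,3): print(v,P[v,200].round(3))
for v in range(155,175,3): print(v,P[v,200].round(3))
```

```text
2041 [0.526867   0.24495779 0.06393642] [0.05545032 0.06357028 0.07398957] ((528.134033203125, 244.7884521484375), (172.97740173339844, 127.90987396240234), 79.7662124633789)
492 [0.52289493 0.54419482 0.05383885] [0.03617098 0.05471639 0.0614568 ] ((510.9867858886719, 552.8826293945312), (114.12956237792969, 70.66056060791016), 11.421072959899902)
420 [ 0.49192157 -0.00251759  0.01963575] [0.01233354 0.01978666 0.02899415] ((491.45977783203125, -2.165729522705078), (87.55960845947266, 88.24742889404297), 88.59483337402344)
459 [ 0.54167187 -0.12033036  0.09085885] [0.06484448 0.09398956 0.10187323] ((543.09716796875, -122.20046997070312), (67.63956451416016, 68.85671997070312), 73.01972961425781)
-0.0004984401914500669
205 [ 0.496  0.394 -0.001]
208 [0.486 0.394 0.001]
211 [ 0.477  0.394 -0.006]
214 [ 0.467  0.394 -0.001]
217 [0.456 0.393 0.007]
220 [0.447 0.393 0.003]
223 [ 0.438  0.393 -0.001]
226 [ 0.429  0.393 -0.006]
229 [ 0.419  0.393 -0.01 ]
232 [ 0.428  0.417 -0.223]
235 [ 0.427  0.431 -0.345]
238 [ 0.426  0.447 -0.484]
241 [ 0.426  0.467 -0.665]
244 [ 0.426  0.491 -0.881]
155 [ 0.665  0.4   -0.011]
158 [ 0.656  0.4   -0.014]
161 [ 0.644  0.399 -0.009]
164 [ 0.633  0.399 -0.005]
167 [ 0.623  0.398 -0.006]
170 [ 0.612  0.398 -0.002]
173 [ 0.603  0.398 -0.006]
```

View pics/crop.png

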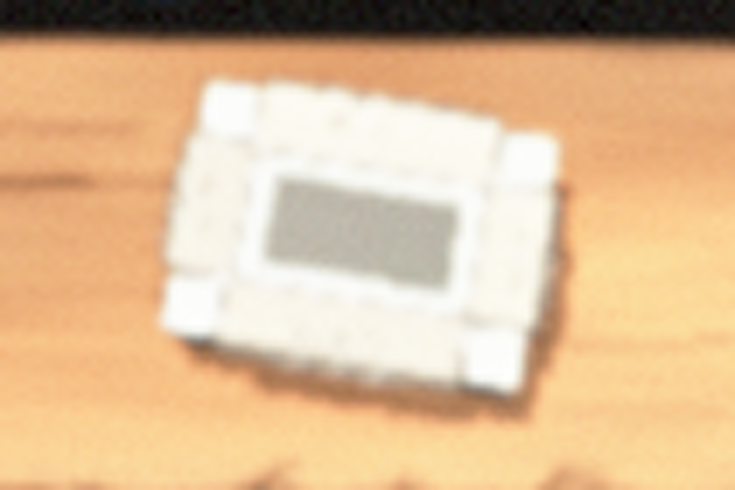

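The crop shows the lid corners at about (203,80), (558,135), (522,390) and (162,335), with the grey panel centred at (361,233). All four sections look raised. Next I'll intersect these points with the lid plane.

```bash
cat > h.py <<'E'
import numpy as np
C=None
E
python3 - <<'E'
import numpy as np
d=np.load("top0.npz");K=d["intrinsics"];T=d["pose"]
def pt(x,y,h=.061):
    u=195+(x+.5)/7-.5;v=160+(y+.5)/7-.5
    r=T[:3,:3]@np.array([(u-K[0,2])/K[0,0],(v-K[1,2])/K[1,1],1]);s=(h-T[2,3])/r[2]
    return (T[:3,3]+s*r)[:2]
c=np.array([pt(*p) for p in [(203,80),(558,135),(522,390),(162,335)]])
g=np.array([pt(*p) for p in [(275,177),(458,205),(445,290),(265,262)]])
print(c.round(4),c.mean(0),g.mean(0))
for q in (c,g):
    ey=(q[0]-q[1]+q[3]-q[2])/2; ex=(q[0]-q[3]+q[1]-q[2])/2
    print(np.linalg.norm(ey),np.linalg.norm(ex),np.degrees(np.arctan2(-ey[0],ey[1])),np.degrees(np.arctan2(ex[1],ex[0])))
E
```

```text
[[0.5958 0.3161]
 [0.5719 0.1566]
 [0.4568 0.1724]
 [0.4801 0.3321]] [0.52616701 0.24432724] [0.52649539 0.24453668]
0.16130850815242503 0.11652769539290254 -8.409926142654319 -7.840941518267948
0.08190908347473413 0.03876537149004937 -8.433252603267615 -6.969763887737435
```

send_rows:
  increments:
    - [[0, 0, 0, 0, 0, -0.72], [0, 0, 0, 0, 0, 0]]
  grip: 1

```text
clock: 0.35
eef_pos: [0.1327, 0.4817, 0.2388]
tool_rot: [0.072, 0.997, -0.001, -0.0]
ft_force: [0.3, 0.1, -0.8]
grip_width: 0.0517
```

```bash
cat > h.py <<'E'
import numpy as np
from workcell import *
from scipy.spatial.transform import Rotation as R
C=np.array([.5263,.2445]);yaw=np.radians(-8.2)
ex=np.array([np.cos(yaw),np.sin(yaw)]);ey=np.array([-ex[1],ex[0]])
pts=dict(c=(0,0),f=(-.052,0),b=(.052,0),l=(0,.075),r=(0,-.075))
def tgt(n,z):
    a=pts[n];return np.r_[C+a[0]*ex+a[1]*ey,z]
def go(n,z):
    o=get_obs();q=R.from_quat(o["tool_rot"]);M=q.as_matrix()
    d=M.T@(tgt(n,z)-o["eef_pos"])/.05
    print(n,"units",d.round(3),"pos",o["eef_pos"].round(4),"F",o["ft_force"].round(2),"t",o["clock"],o["grip_width"])
    print("tool y yaw err deg",np.degrees(np.arctan2(M[1,1],M[0,1])-np.arctan2(ey[1],ey[0])).round(2),"zaxis",M[:,2].round(4))
E
python3 -c "
from h import *
go('f',.2);go('c',.2)"
```

```text
f units [-7.433 -3.562  0.78 ] pos [0.1327 0.4817 0.2388] F [ 0.33  0.13 -0.82] t 0.35 0.05171048406047733
tool y yaw err deg -0.08 zaxis [-3.0e-04 -1.1e-03 -1.0e+00]
c units [-8.473 -3.56   0.78 ] pos [0.1327 0.4817 0.2388] F [ 0.33  0.13 -0.82] t 0.35 0.05171048406047733
tool y yaw err deg -0.08 zaxis [-3.0e-04 -1.1e-03 -1.0e+00]
```

send_rows:
  increments:
    - [[-0.92, -0.445, 0, 0, 0, 0], [-0.93, -0.445, 0, 0, 0, 0], [-0.93, -0.445, 0, 0, 0, 0], [-0.93, -0.445, 0, 0, 0, 0], [-0.93, -0.445, 0, 0, 0, 0], [-0.93, -0.445, 0, 0, 0, 0], [-0.93, -0.445, 0, 0, 0, 0], [-0.93, -0.445, 0, 0, 0, 0]]

```text
clock: 1.35
eef_pos: [0.4763, 0.2517, 0.2391]
tool_rot: [0.073, 0.997, 0.0, -0.0]
ft_force: [0.3, -0.1, 1.2]
grip_width: -0.0001
```

```bash
python3 -c "
from h import *
import cv2
go('f',.1)
c=camera('wrist');np.savez('w0.npz',**c);print(c['intrinsics'],c['mount'])
go('f',.1)
cv2.imwrite('pics/w0.png',cv2.resize(cv2.cvtColor(c['color'],cv2.COLOR_RGB2BGR),(768,576)))"
```

```text
f units [ 2.900e-02 -1.000e-03  2.783e+00] pos [0.4763 0.2517 0.2391] F [ 0.25 -0.08  1.23] t 1.35 -0.00012924626332393304
tool y yaw err deg -0.14 zaxis [-3.e-04  1.e-04 -1.e+00]
[[297.31863964   0.         260.75747133]
 [  0.         297.31863964 188.40160699]
 [  0.           0.           1.        ]] [[-7.68629415e-04 -9.48094881e-01 -3.17986645e-01  8.20401914e-02]
 [ 9.99999698e-01 -6.91281209e-04 -3.56081016e-04  5.42242129e-04]
 [ 1.17780396e-04 -3.17986822e-01  9.48095126e-01 -1.35392358e-01]
 [ 0.00000000e+00  0.00000000e+00  0.00000000e+00  1.00000000e+00]]
f units [0.15  0.061 2.774] pos [0.4812 0.2482 0.2388] F [ 3.52 -0.81  0.5 ] t 1.4 -0.00019357801149601537
tool y yaw err deg -0.46 zaxis [ 0.0041 -0.0029 -1.    ]
```

View pics/w0.png

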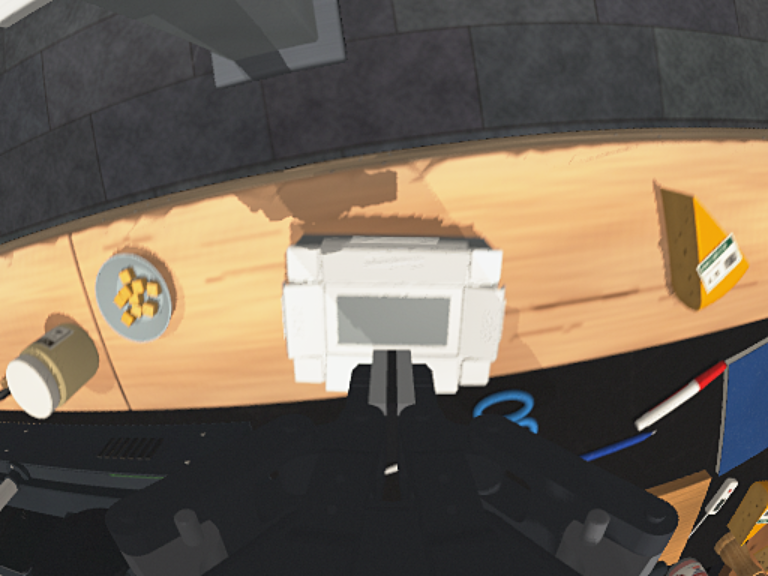

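The wrist view shows the lid with corners at about (290,250), (500,250), (490,385) and (297,380). The arm was still settling, so I'll let it rest and take a clean picture.

send_rows:
  increments:
    - [[0, 0, 0, 0, 0, 0], [0, 0, 0, 0, 0, 0], [0, 0, 0, 0, 0, 0]]

```text
clock: 1.78
eef_pos: [0.4741, 0.2537, 0.2394]
tool_rot: [0.071, 0.997, 0.0, -0.0]
ft_force: [-0.7, 0.2, -0.6]
grip_width: -0.0001
```

```bash
python3 -c "
from h import *
import cv2
go('f',.1)
o=get_obs();c=camera('wrist');np.savez('w1.npz',**c,p=o['eef_pos'],q=o['tool_rot'])
go('f',.1)
im=cv2.cvtColor(c['color'],cv2.COLOR_RGB2BGR)[150:270,180:345]
cv2.imwrite('pics/w1.png',cv2.resize(im,None,fx=4.8,fy=4.8,interpolation=cv2.INTER_CUBIC))"
```

```text
f units [-0.02  -0.033  2.788] pos [0.4741 0.2537 0.2394] F [-0.72  0.18 -0.6 ] t 1.775 -9.859979906851484e-05
tool y yaw err deg 0.08 zaxis [-2.e-04  1.e-04 -1.e+00]
f units [-0.018 -0.034  2.79 ] pos [0.4742 0.2537 0.2395] F [0.53 0.44 0.18] t 1.825 0.00012821247176086407
tool y yaw err deg 0.09 zaxis [-0.e+00  1.e-04 -1.e+00]
```

View pics/w1.png

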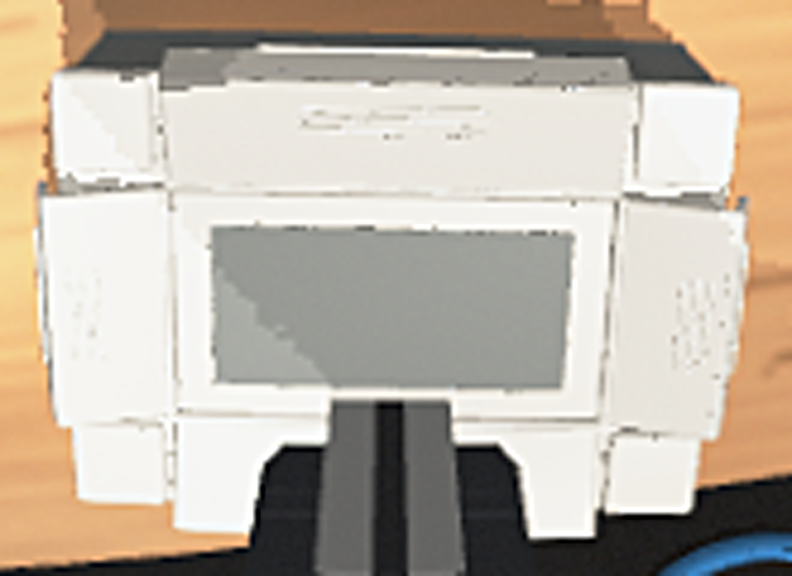

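The front corner pads have their outer corners at (52,70) and (740,88), and the back ones at (692,514) and (78,500). The grey label corners are at (211,226), (575,234), (566,388) and (213,383). All four flaps are raised.

```bash
python3 -c "
import numpy as np
from scipy.spatial.transform import Rotation as R
d=np.load('w1.npz');K=d['intrinsics'];M=d['mount'];Rt=R.from_quat(d['q']).as_matrix()
def pt(x,y,h=.061):
    u=180+(x+.5)/4.8-.5;v=150+(y+.5)/4.8-.5
    a=np.array([u-K[0,2],v-K[1,2]])/K[0,0];t=np.linalg.norm(a)
    r=np.r_[a/t*np.sin(t),np.cos(t)];r=Rt@(M[:3,:3]@r);o=d['p']+Rt@M[:3,3]
    return (o+r*(h-o[2])/r[2])[:2]
for q in ([(692,514),(78,500),(52,70),(740,88)],[(566,388),(213,383),(211,226),(575,234)]):
    c=np.array([pt(*p) for p in q]);ey=(c[0]-c[1]+c[3]-c[2])/2;ex=(c[0]-c[3]+c[1]-c[2])/2
    print(c.round(4).tolist(),c.mean(0),np.linalg.norm(ey),np.linalg.norm(ex),np.degrees([np.arctan2(-ey[0],ey[1]),np.arctan2(ex[1],ex[0])]))
"
```

```text
[[0.5974, 0.3161], [0.5706, 0.1587], [0.4581, 0.1779], [0.4849, 0.3346]] [0.52774394 0.24680204] 0.15933361128000578 0.11409605393458833 [-9.68537822 -9.51981544]
[[0.5552, 0.2865], [0.5415, 0.2006], [0.5009, 0.2078], [0.5151, 0.2925]] [0.52816727 0.24684723] 0.08638556158032003 0.040891182696488775 [-9.28833034 -9.34519765]
```

```bash
sed -i 's/^C=.*/C=np.array([.5273,.2457]);yaw=np.radians(-9.0)/' h.py; python3 -c "
from h import *
go('f',.095);go('l',.095)"
```

```text
f units [-0.035  0.007  2.89 ] pos [0.4742 0.2537 0.2395] F [0.53 0.44 0.18] t 1.825 0.00012821247176086407
tool y yaw err deg 0.89 zaxis [-0.e+00  1.e-04 -1.e+00]
l units [-1.098  1.491  2.89 ] pos [0.4742 0.2537 0.2395] F [0.53 0.44 0.18] t 1.825 0.00012821247176086407
tool y yaw err deg 0.89 zaxis [-0.e+00  1.e-04 -1.e+00]
```

send_rows:
  increments:
    - [[-0.03, 0, 0.7, 0, 0, 0.09], [0, 0, 0.8, 0, 0, 0], [0, 0, 0.7, 0, 0, 0], [0, 0, 0.45, 0, 0, 0], [0, 0, 0.2, 0, 0, 0], [0, 0, 0, 0, 0, 0], [0, 0, 0, 0, 0, 0], [0, 0, 0, 0, 0, 0]]

```text
clock: 2.82
eef_pos: [0.4773, 0.2531, 0.098]
tool_rot: [0.079, 0.997, 0.001, 0.001]
ft_force: [0.2, 0.1, 0.1]
grip_width: -0.0001
```

```bash
python3 -c "
from h import *
go('f',.078)
import cv2
c=camera('side')
cv2.imwrite('pics/s1.png',cv2.resize(cv2.cvtColor(c['color'],cv2.COLOR_RGB2BGR)[130:260,180:340],None,fx=4,fy=4,interpolation=cv2.INTER_CUBIC))"
```

```text
f units [0.031 0.009 0.4  ] pos [0.4773 0.2531 0.098 ] F [0.18 0.06 0.07] t 2.825 -0.00010374563377324599
tool y yaw err deg -0.1 zaxis [ 0.0021  0.0011 -1.    ]
```

View pics/s1.png

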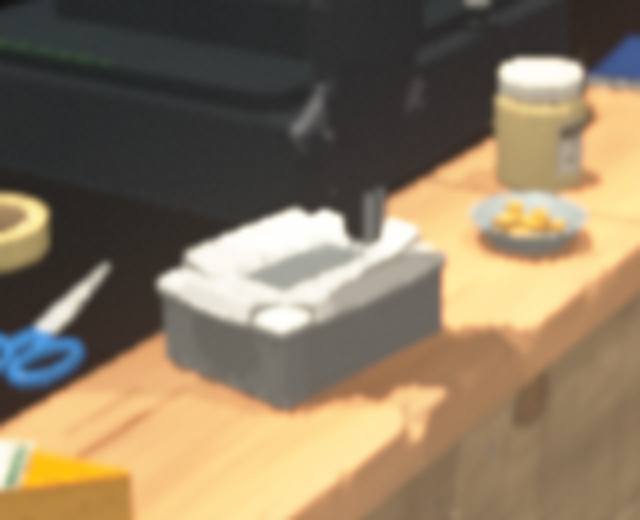

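The fingertip is above the front flap at (365,235) and clear of everything else. I'll descend slowly.

send_rows:
  increments:
    - [[0.03, 0, 0.15, 0, 0, 0], [0, 0, 0.15, 0, 0, 0], [0, 0, 0.06, 0, 0, 0], [0, 0, 0.03, 0, 0, 0], [0, 0, 0.03, 0, 0, 0], [0, 0, 0.03, 0, 0, 0], [0, 0, 0, 0, 0, 0], [0, 0, 0, 0, 0, 0]]

```text
clock: 3.88
eef_pos: [0.4754, 0.2529, 0.0743]
tool_rot: [0.079, 0.997, 0.0, 0.0]
ft_force: [-0.3, -0.0, -0.2]
grip_width: 0.0001
```

send_rows:
  increments:
    - [[0, 0, 0.03, 0, 0, 0], [0, 0, 0.02, 0, 0, 0], [0, 0, 0, 0, 0, 0]]

```text
clock: 4.25
eef_pos: [0.475, 0.2528, 0.0717]
tool_rot: [0.079, 0.997, -0.0, -0.0]
ft_force: [0.3, -1.1, -0.6]
grip_width: -0.0003
```

```bash
python3 -c "
from h import *
go('f',.070)
import cv2
c=camera('side')
cv2.imwrite('pics/s2.png',cv2.resize(cv2.cvtColor(c['color'],cv2.COLOR_RGB2BGR)[130:260,180:340],None,fx=4,fy=4,interpolation=cv2.INTER_CUBIC))"
```

```text
f units [-0.015  0.023  0.033] pos [0.475  0.2528 0.0717] F [ 0.28 -1.11 -0.56] t 4.25 -0.00030809569433388703
tool y yaw err deg -0.1 zaxis [-2.e-04 -2.e-04 -1.e+00]
```

View pics/s2.png

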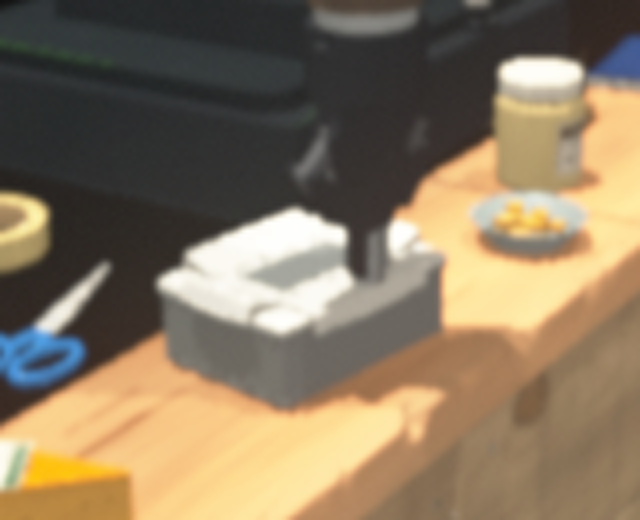

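send_rows:
  increments:
    - [[0, 0, 0.02, 0, 0, 0], [0, 0, 0.01, 0, 0, 0], [0, 0, 0, 0, 0, 0]]

```text
clock: 4.68
eef_pos: [0.4751, 0.2529, 0.0702]
tool_rot: [0.079, 0.997, -0.0, -0.0]
ft_force: [-0.4, -0.8, 0.4]
grip_width: -0.0004
```

send_rows:
  increments:
    - [[0, 0, -0.3, 0, 0, 0], [0, 0, -0.6, 0, 0, 0], [0, 0, -0.6, 0, 0, 0], [0, 0, -0.4, 0, 0, 0], [0, 0, 0, 0, 0, 0], [0, 0, 0, 0, 0, 0]]

```text
clock: 5.42
eef_pos: [0.4748, 0.2527, 0.165]
tool_rot: [0.079, 0.997, -0.0, -0.0]
ft_force: [0.6, 0.0, -0.7]
grip_width: 0.0
```

```bash
cat >> h.py <<'E'
def snap(tag):
    import cv2
    a=cv2.cvtColor(camera('side')['color'],cv2.COLOR_RGB2BGR)[165:240,210:300]
    w=cv2.cvtColor(camera('wrist')['color'],cv2.COLOR_RGB2BGR)[100:290,140:380]
    a=cv2.resize(a,(390,325),interpolation=cv2.INTER_CUBIC);w=cv2.resize(w,(410,325),interpolation=cv2.INTER_CUBIC)
    cv2.imwrite(f'pics/{tag}.png',np.hstack([a,w]))
E
python3 -c "
from h import *
go('l',.095)
snap('a1')"
```

```text
l units [-1.057  1.527  1.4  ] pos [0.4748 0.2527 0.165 ] F [ 0.61  0.01 -0.65] t 5.425 1.707783806743978e-05
tool y yaw err deg -0.1 zaxis [-4.e-04 -2.e-04 -1.e+00]
```

View pics/a1.png

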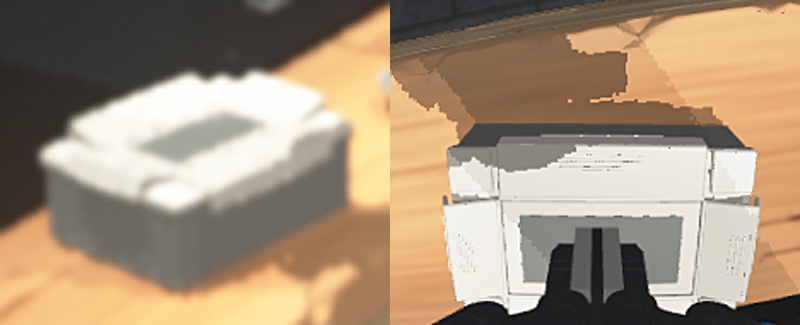

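The front flap is now flush: in the wrist view its edge lines up with the corner pads at y≈147, and in the side view the step is gone. The left flap is next.

send_rows:
  increments:
    - [[-0.5, 0.7, 0, 0, 0, 0], [-0.5, 0.7, 0, 0, 0, 0], [-0.06, 0.13, 0.4, 0, 0, 0], [0, 0, 0.6, 0, 0, 0], [0, 0, 0.3, 0, 0, 0], [0, 0, 0.1, 0, 0, 0], [0, 0, 0, 0, 0, 0], [0, 0, 0, 0, 0, 0]]

```text
clock: 6.52
eef_pos: [0.5402, 0.3203, 0.0966]
tool_rot: [0.079, 0.997, 0.001, 0.001]
ft_force: [-0.8, 0.1, 0.5]
grip_width: 0.0001
```

```bash
python3 -c "
from h import *
go('l',.080)"
```

```text
l units [ 0.022 -0.015  0.333] pos [0.5402 0.3203 0.0966] F [-0.82  0.11  0.5 ] t 6.525 5.771078986105143e-05
tool y yaw err deg -0.11 zaxis [ 0.002   0.0012 -1.    ]
```

send_rows:
  increments:
    - [[0, 0, 0.15, 0, 0, 0], [0, 0, 0.15, 0, 0, 0], [0, 0, 0.05, 0, 0, 0], [0, 0, 0.04, 0, 0, 0], [0, 0, 0.04, 0, 0, 0], [0, 0, 0.04, 0, 0, 0], [0, 0, 0.04, 0, 0, 0], [0, 0, 0, 0, 0, 0]]

```text
clock: 7.52
eef_pos: [0.5392, 0.3195, 0.0701]
tool_rot: [0.079, 0.997, -0.0, -0.0]
ft_force: [-1.8, -1.0, 4.4]
grip_width: -0.0002
```

```bash
python3 -c "
from h import *
go('l',.070)"
```

```text
l units [0.004 0.004 0.001] pos [0.5392 0.3195 0.0701] F [-1.82 -1.04  4.4 ] t 7.525 -0.00024985449910471593
tool y yaw err deg -0.12 zaxis [-6.e-04 -8.e-04 -1.e+00]
```

send_rows:
  increments:
    - [[0, 0, 0, 0, 0, 0]]

```text
clock: 7.65
eef_pos: [0.5392, 0.3195, 0.07]
tool_rot: [0.079, 0.997, -0.0, -0.0]
ft_force: [-2.5, -2.2, 4.4]
grip_width: 0.0005
```

send_rows:
  increments:
    - [[0, 0, -0.3, 0, 0, 0], [0, 0, -0.6, 0, 0, 0], [0, 0, -0.6, 0, 0, 0], [0, 0, -0.4, 0, 0, 0], [0, 0, 0, 0, 0, 0], [0, 0, 0, 0, 0, 0]]

```text
clock: 8.4
eef_pos: [0.5392, 0.3199, 0.1641]
tool_rot: [0.079, 0.997, -0.0, -0.0]
ft_force: [-0.4, -0.6, -0.2]
grip_width: -0.0001
```

```bash
python3 -c "
from h import *
go('b',.095)
snap('a2')"
```

```text
b units [-1.04  -1.5    1.381] pos [0.5392 0.3199 0.1641] F [-0.4  -0.57 -0.22] t 8.4 -6.530178466023072e-05
tool y yaw err deg -0.1 zaxis [-8.e-04 -4.e-04 -1.e+00]
```

View pics/a2.png

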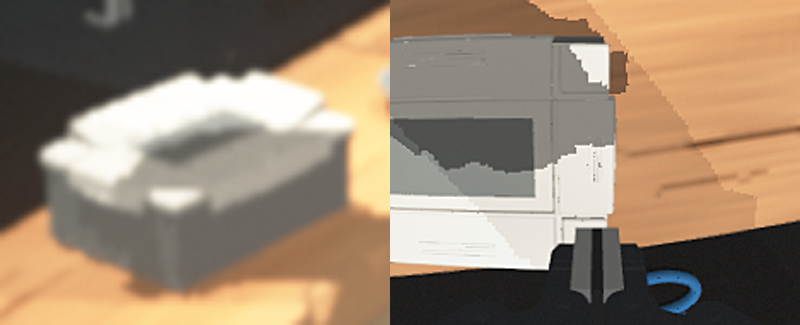

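The left flap looks down, but the shadow and the angle make it uncertain, so I'll recheck it from elsewhere. The back flap is next.

send_rows:
  increments:
    - [[-0.5, -0.7, 0, 0, 0, 0], [-0.5, -0.7, 0, 0, 0, 0], [-0.04, -0.1, 0.4, 0, 0, 0], [0, 0, 0.6, 0, 0, 0], [0, 0, 0.28, 0, 0, 0], [0, 0, 0.1, 0, 0, 0], [0, 0, 0, 0, 0, 0], [0, 0, 0, 0, 0, 0]]

```text
clock: 9.5
eef_pos: [0.5797, 0.2383, 0.097]
tool_rot: [0.079, 0.997, 0.0, 0.001]
ft_force: [0.4, -0.5, 1.0]
grip_width: -0.0002
```

```bash
python3 -c "
from h import *
go('b',.080);snap('a3')"
```

```text
b units [ 0.019 -0.018  0.339] pos [0.5797 0.2383 0.097 ] F [ 0.45 -0.47  1.03] t 9.5 -0.00020383480984254718
tool y yaw err deg -0.08 zaxis [ 1.9e-03  8.0e-04 -1.0e+00]
```

View pics/a3.png

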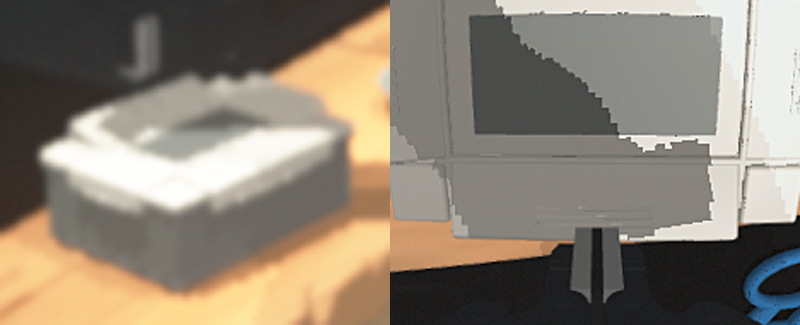

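In the side view the left flap is now flush with the corner pads. The tip is above the back flap, so I'll descend.

send_rows:
  increments:
    - [[0, 0, 0.15, 0, 0, 0], [0, 0, 0.15, 0, 0, 0], [0, 0, 0.05, 0, 0, 0], [0, 0, 0.04, 0, 0, 0], [0, 0, 0.04, 0, 0, 0], [0, 0, 0.04, 0, 0, 0], [0, 0, 0.04, 0, 0, 0], [0, 0, 0, 0, 0, 0]]

```text
clock: 10.6
eef_pos: [0.5786, 0.2378, 0.0701]
tool_rot: [0.079, 0.997, -0.0, -0.0]
ft_force: [-0.9, -0.0, 1.8]
grip_width: -0.0
```

send_rows:
  increments:
    - [[0, 0, 0, 0, 0, 0]]

```text
clock: 10.72
eef_pos: [0.5786, 0.2377, 0.0701]
tool_rot: [0.079, 0.997, -0.0, -0.0]
ft_force: [-0.6, 0.6, 1.2]
grip_width: 0.0001
```

```bash
python3 -c "
from h import *
go('b',.070);snap('a4')"
```

```text
b units [-0.002 -0.003  0.002] pos [0.5786 0.2377 0.0701] F [-0.63  0.64  1.23] t 10.725 0.00011458857904537504
tool y yaw err deg -0.1 zaxis [-9.e-04 -1.e-04 -1.e+00]
```

View pics/a4.png

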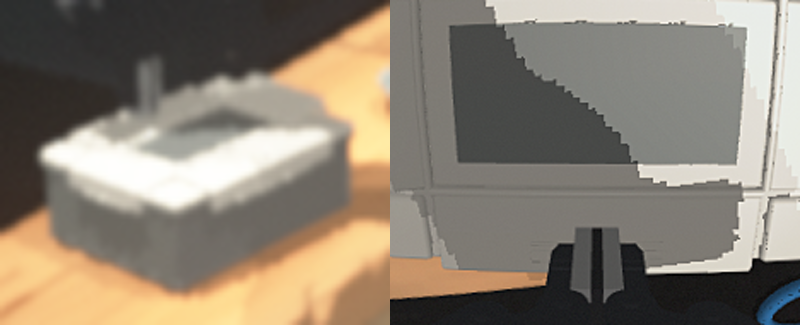

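The tip is resting on the back flap at (150,115), and that flap now sits level with the lid. I'll lift and go to the right flap.

send_rows:
  increments:
    - [[0, 0, -0.3, 0, 0, 0], [0, 0, -0.6, 0, 0, 0], [0, 0, -0.6, 0, 0, 0], [0, 0, -0.4, 0, 0, 0], [0, 0, 0, 0, 0, 0], [0, 0, 0, 0, 0, 0]]

```text
clock: 11.58
eef_pos: [0.5788, 0.2376, 0.1649]
tool_rot: [0.079, 0.997, -0.0, -0.0]
ft_force: [0.5, -0.1, -0.8]
grip_width: -0.0002
```

```bash
python3 -c "
from h import *
go('r',.095)
"
```

```text
r units [ 1.038 -1.503  1.398] pos [0.5788 0.2376 0.1649] F [ 0.52 -0.06 -0.76] t 11.575 -0.00017661207024220125
tool y yaw err deg -0.1 zaxis [-5.e-04 -3.e-04 -1.e+00]
```

send_rows:
  increments:
    - [[0.5, -0.7, 0, 0, 0, 0], [0.5, -0.7, 0, 0, 0, 0], [0.04, -0.1, 0.4, 0, 0, 0], [0, 0, 0.6, 0, 0, 0], [0, 0, 0.3, 0, 0, 0], [0, 0, 0.1, 0, 0, 0], [0, 0, 0, 0, 0, 0], [0, 0, 0, 0, 0, 0]]

```text
clock: 12.58
eef_pos: [0.5166, 0.1723, 0.0962]
tool_rot: [0.079, 0.997, 0.0, 0.001]
ft_force: [0.4, 0.2, 0.0]
grip_width: 0.0001
```

```bash
python3 -c "
from h import *
go('r',.080);snap('a5')"
```

```text
r units [ 0.018 -0.017  0.323] pos [0.5166 0.1723 0.0962] F [0.41 0.22 0.02] t 12.575 0.00010433191662184147
tool y yaw err deg -0.09 zaxis [ 1.6e-03  5.0e-04 -1.0e+00]
```

View pics/a5.png

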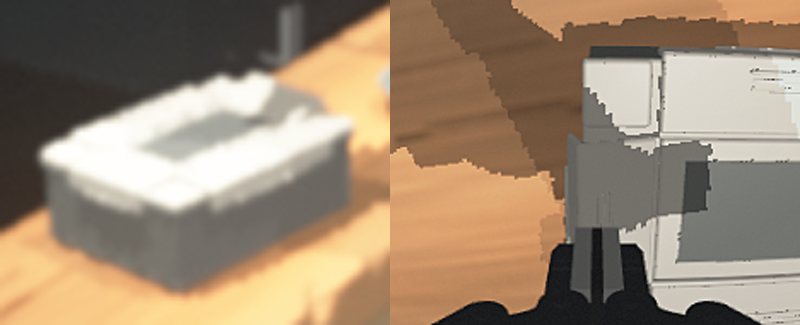

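The back flap is now flush too. The right flap is still raised, with its outer edge at (570,140) in the wrist view, and the tip is above it.

send_rows:
  increments:
    - [[0, 0, 0.15, 0, 0, 0], [0, 0, 0.15, 0, 0, 0], [0, 0, 0.05, 0, 0, 0], [0, 0, 0.04, 0, 0, 0], [0, 0, 0.04, 0, 0, 0], [0, 0, 0.04, 0, 0, 0], [0, 0, 0.03, 0, 0, 0], [0, 0, 0, 0, 0, 0]]

```text
clock: 13.68
eef_pos: [0.5158, 0.1721, 0.0702]
tool_rot: [0.079, 0.997, 0.0, -0.0]
ft_force: [-0.4, -0.1, -0.1]
grip_width: 0.0002
```

send_rows:
  increments:
    - [[0, 0, 0, 0, 0, 0]]

```text
clock: 13.8
eef_pos: [0.5158, 0.172, 0.0702]
tool_rot: [0.079, 0.997, 0.0, -0.0]
ft_force: [0.2, 0.2, 0.3]
grip_width: -0.0002
```

send_rows:
  increments:
    - [[0, 0, -0.3, 0, 0, 0], [0, 0, -0.6, 0, 0, 0], [0, 0, -0.6, 0, 0, 0], [0, 0, -0.8, 0, 0, 0], [0.7, 0, -0.5, 0, 0, 0], [0.9, 0, 0, 0, 0, 0], [0.9, 0, 0, 0, 0, 0], [0.9, 0, 0, 0, 0, 0]]

```text
clock: 14.8
eef_pos: [0.3468, 0.199, 0.2115]
tool_rot: [0.08, 0.997, 0.001, 0.001]
ft_force: [0.4, 0.9, 0.6]
grip_width: -0.0003
```

send_rows:
  increments:
    - [[0, 0, 0, 0, 0, 0], [0, 0, 0, 0, 0, 0], [0, 0, 0, 0, 0, 0]]

```text
clock: 15.18
eef_pos: [0.3492, 0.199, 0.2108]
tool_rot: [0.08, 0.997, 0.0, 0.001]
ft_force: [-0.6, 1.0, 0.1]
grip_width: -0.0001
```

```bash
python3 -c "
from h import *
import cv2
go('r',.080)
t=camera('top');np.savez('top1.npz',**t)
s=camera('side')
a=cv2.resize(t['color'][150:240,195:300],(400,343),interpolation=cv2.INTER_CUBIC);b=cv2.resize(s['color'][165:240,210:300],(400,343),interpolation=cv2.INTER_CUBIC)
cv2.imwrite('pics/e.png',cv2.cvtColor(np.hstack([a,b]),cv2.COLOR_RGB2BGR))
cv2.imwrite('pics/e2.png',cv2.cvtColor(cv2.resize(camera('wrist')['color'],(768,576)),cv2.COLOR_RGB2BGR))"
```

```text
r units [-3.37  -0.013  2.619] pos [0.3492 0.199  0.2108] F [-0.63  0.99  0.12] t 15.175 -0.00010995859920499421
tool y yaw err deg -0.15 zaxis [ 1.2e-03  5.0e-04 -1.0e+00]
```

View pics/e.png

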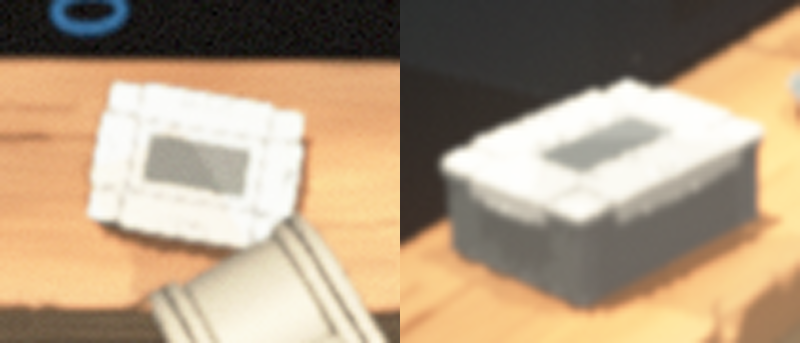

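View pics/e2.png

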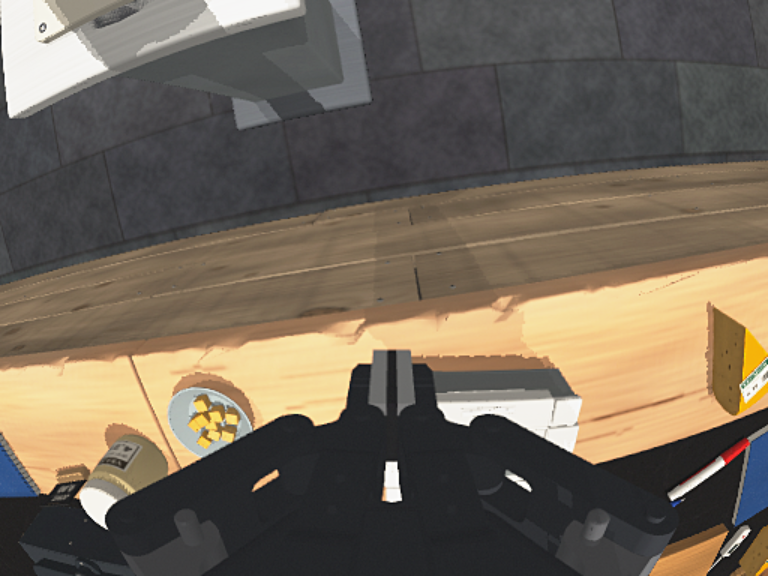

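In the side view all four sides lie flush, with straight silhouettes. I'll check flap heights with the top camera's depth.

Run:
```python
import numpy as np
C=np.array([.5265,.2447]);yaw=np.radians(-8.4)
ex=np.array([np.cos(yaw),np.sin(yaw)]);ey=np.array([-ex[1],ex[0]])
for f in ("top0","top1"):
    d=np.load(f+".npz");z=d["z_map"];K=d["intrinsics"];T=d["pose"];v,u=np.mgrid[0:384,0:512]
    P=np.stack([(u-K[0,2])/K[0,0]*z,(v-K[1,2])/K[1,1]*z,z],-1)@T[:3,:3].T+T[:3,3]
    q=P[..., :2]-C;a=q@ex;b=q@ey;h=P[...,2]
    s=(h>.045)&(h<.09)
    for n,m in dict(f=(abs(a+.052)<.006)&(abs(b)<.045),b=(abs(a-.052)<.006)&(abs(b)<.045),l=(abs(b-.075)<.006)&(abs(a)<.025),r=(abs(b+.075)<.006)&(abs(a)<.025),c=(abs(a)<.025)&(abs(b)<.045)).items():
        m&=s;print(f,n,m.sum(),h[m].mean().round(4))
    m=s&(abs(a)<.08)&(abs(b)<.1)&(a>0);print(P[m].mean(0))
```

```text
top0 f 116 0.0696
top0 b 113 0.069
top0 l 62 0.069
top0 r 60 0.0693
top0 c 454 0.0615
[0.55638424 0.24067428 0.06396523]
top1 f 114 0.0622
top1 b 104 0.0625
top1 l 58 0.0614
top1 r 61 0.0628
top1 c 450 0.0617
[0.55614472 0.24081972 0.06176247]
```

All four sections dropped from about 69 mm to about 62 mm, which is the shut height, and the box hasn't moved. I'll hand the job in.

```bash
python3 -c "
from workcell import *
print(job_done())"
```

```text
the job is handed in; nothing more can be done
None
```

All four rim sections are pressed shut, and I handed the job in at about 15 s of the 48 s allowed. I pressed them straight down with the closed fingertips in the order front, left, back, right. The largest force I read while pressing was about 5.5 N.

- **Flaps:** top-camera depth puts all four press points at 61–63 mm, down from about 69 mm. That matches the 62 mm given for shut. The side view also shows them flush with the lid.
- **Box:** the top-camera depth before and after agrees to within 0.3 mm, so it has not visibly moved.
- **Bystanders:** I did not measure the wedge, dish and jar afterwards. The hand never came near them, and they look undisturbed in the last wrist picture.
- **Hand:** it is clear of everything, about 17 cm back from the last press point and at 0.21 m height.

The top and wrist cameras disagreed by about 2.5 mm and 1.3° on where the box was, so I aimed between the two. For the front and right sections I read almost no force at the end of the press, so I relied on the pictures and depth to confirm those two were shut.

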